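# Set the dust port's iris to the red setting and start the extractor

### The arm

A 6-joint arm with a two-finger parallel gripper is mounted at the origin on the work surface. World frame = base frame: x ahead of the robot, y to its left, z up, the work surface at z = 0. Lengths are in mm, angles in rad, forces in N, time in s.
With the tool pointing down it reaches from about 275 to 750 mm from the base axis. Payload 10.2 kg.
Tool frame: the origin (TCP) lies between the finger pads; the fingertips stand 17 mm ahead of it and the grasp point (between the pads) lies 2 mm behind it (tips_ahead is the distance from the TCP to the fingertips, in mm); z points along the fingers, y is the line along which they close (so a half turn about z gives the same grasp; the last joint's range is limited). The gripper opens to 85 mm and grips with 20 to 120 N. Pads are 22 mm wide; open, the fingers measure 114 mm over their backs; the gripper's body (76 mm by 85 mm) begins 54 mm behind the grasp point. The pads swing forward as they close: fully open they stand 13 mm farther back than shut.
Start: joints at [-0.223, 0.313, 1.498, -0, 1.331, -0.223], TCP at [525.006, -0.014, 248.294] pointing down, gripper open.
Joint ranges: [-2.94, 2.94], [-0.97, 2.17], [0.19, 2.56], [-1.23, 4.37], [0.02, 3.11], [-2.88, 2.88]. Speed limits (rad/s): [2.39, 2.39, 3.01, 3.14, 3.14, 3.14].

### API

Orientations are given as a unit quaternion [w, x, y, z].
In Python, from rig import sense, capture, finish_job, boxes_of, tips_ahead gives the robot as it stands.
- The arm moves only by the tool drive_tool, never from a script. Its argument "commands" is text: rows parted by semicolons, each of 7 numbers parted by spaces: the shift along the world's x, y, z in units of 0.1 m (1.0 is 0.1 m), then the turn, a rotation vector about the world's x, y, z in units of pi/4 rad (1.0 is pi/4 rad), then the opening in per cent of the stroke, from 0 (shut) to 100 (fully open). A call has 1 to 20 rows; each row shifts and turns the commanded pose from where the row before left it; what a row does not reach is not made up. A row lasts 1/12 s, in which the tool goes at most 41.7 mm and 7.16 degrees, less where a joint would pass 70% of its speed; a pose out of reach is approached as far as the arm can. A call with a number of a shift or a turn outside -1 to 1 is refused whole. A call with a gripper value outside its range is refused whole. The fingers move at their own pace and stop on an object; "force" is the grip in N (left out, the last holds). Time passes only in rows, so rows that do not move let the fingers close. It gives the time, the measured TCP pose, the force, the opening and the grip force at its end, in the units of the state.
- sense(): the state, without advancing time (a new reading comes with each control period).
- capture(name): name is "scene" or "side" or "wrist"; returns a dict with "pixels" (400x640x3 uint8, blue, green, red), "fov_y" (degrees; the focal length in pixels is half the picture's height over the tangent of half this angle, whatever the lens; pixels are square), "cx", "cy" (the principal point, pixels), "position" and "attitude" of the camera in the world; the wrist camera has in their place "tool_from_camera" (4x4, takes a point from camera to tool coordinates, whose origin is the TCP and whose axes are the flange's). Camera axes: x right, y down, z forward; pixel columns grow to the right and rows downward; lengths in mm; the calibration is good to about 2 mm. A picture is of the moment at which its call begins: read the wrist's pose just before it. There is no depth.
- finish_job(): hands the job in; it is judged then, once.
Trained networks look in a picture, given as the dict that the camera call returned (one of the last four; its "shot" number tells which), for a name from the list of things; names that differ only in an ending like _2 or _b are one class to them, and where a whole thing is asked for, a point or a joint stands for the part that bears it (a point fixed in the world has none). Each returns a list of dicts, best first, with "confidence" (0 to 1); they miss things now and then, are a little off and sometimes report something else, mostly with a low value. They report only what shows in the picture. A call takes as long as a camera call. They do not tell look-alikes from the thing itself.
- boxes_of(picture, name): "position" ([column, row] in pixels, amid what is visible of it).
The state is a dict: "time_s": time; "joints": joint angles; "dq": joint speeds; "tau": joint torques, N m; "eef_pos": TCP position; "ee_rot": TCP orientation; "force": force on the tool from outside, world axes, zero at the start; "wrist_torque": the same for the moment, N m; "grip_width": opening from 0.0 (shut) to 1.0 (fully open); "grip_force": force on a finger pad.
Only numpy, scipy, OpenCV 4.12 (cv2) and the standard library are available. Lean on these libraries where they do the work, as an engineer would, in place of code of your own. Each camera call takes 0.05 s, during which the arm holds its last target. There are 200 camera calls.

### The job

Get the dust port ready for sanding: push the blue upright lever around, with shut fingertips or the outside of a finger and without pinching it, until its white pointer points at the red stud on the scale. Leave it there, then press the green start button on the yellow switch box all the way down and let it go. Do not press the red stop button, and do not move the loose things standing about the bench.

Things in the scene. Friction and masses are not known exactly. Their poses are not given: they have to be found in the camera images.
- port: grey drum, 250 mm across, standing fixed on the bench (its place and yaw vary); origin on its axis at bench level, z up. A dark steel scale disc of 260 mm diameter tops it at 108 mm above the bench, with white ticks every 0.2 rad. A bright aluminium iris ring of 180 mm diameter turns on it about the drum's upright axis, top at 116 mm. A pipe bend leaves low on its -x side, reaching 240 mm from the axis. The middle of the lever's travel lies towards the drum's +x
- lever (a joint): angle of the iris ring and its lever about the drum's axis, rad, seen from above positive is anticlockwise; 0 when the lever lies along the drum's +x; stops at -1.35 and 1.35; starts within 0.3 of 0. It stays where it is left and needs about 3 N at the grip to turn
- grip_mid (a point): middle of the upright blue grip of the lever: a block 85 mm from the drum's axis, 24 mm along the radius, 18 mm across (tangentially) and 47 mm tall, from 124 to 171 mm above the bench; this point at 146 mm. Fingers pressing on two opposite sides of the block at once count as pinching. Below it a flat blue bar, 116 to 124 mm above the bench, runs along the radius from 62 to 98 mm from the axis and carries the white pointer, 8 mm wide, ending 111 mm from the axis
- aim (a point): the point on the scale that the white pointer points at: 120 mm from the axis, 9 mm beyond the pointer's tip, at 112 mm height; turns with the lever
- red_stud: red low round plastic stud on the scale disc, 16 mm across, 4 mm high, fixed; origin at the centre of its underside, 120 mm from the port's axis. The four coloured studs sit at lever angles -1.1, -0.6, 0.6 and 1.1; which colour is where varies
- switchbox: yellow switch box, 85 mm (x) by 125 mm (y) by 55 mm high, fixed on the bench to the left or right of the port; origin at the centre of its underside; two 32 mm push buttons in black collars stand on top: green (start) 30 mm to its +y, red (stop) 30 mm to its -y
- start (a joint): travel of the green start button, m: 0 is up, 0.006 fully down; presses straight down, spring rising to 5 N, and returns by itself
- start_top (a point): centre of the green button's top, 73 mm above the bench; the black collar round it ends 67 mm above the bench
- stop (a joint): travel of the red stop button, m: 0 is up; not to be pressed
- stop_top (a point): centre of the red button's top, 73 mm above the bench, 60 mm from the green one
- leg_blank: loose wooden table-leg blank standing upright, 60 mm across, 130 mm tall, on the other side of the port from the switch box; origin at the centre of its underside; leave alone
- glue: loose white glue bottle standing beyond the port, 56 mm across, 140 mm tall; origin at the centre of its underside; leave alone
- wax_tin: loose brass-coloured tin beyond the port, 72 mm across, 50 mm tall; origin at the centre of its underside; leave alone
There are look-alikes about, which are no part of the job. Several things have the shape of the switchbox; the one meant has the colours described above.

How it is judged (in metres and radians):
On the way, in this order (a step that is already met when the one before it is completed fails the run):
1. the pointer rests at the red stud, within 8 mm (horizontal distance between aim and red_stud below 0.008 m and velocity of joint lever between -0.03 and 0.03 rad/s), for 0.3 s.
2. the green start button is pressed down, at least 4.5 of its 6 mm (value of joint start above 0.0045 m and horizontal distance between aim and red_stud below 0.008 m), for 0.05 s.
At the end, for the whole second after the job is handed in: the pointer rests at the red stud (the point it aims at lies within 8 mm of the stud's centre), the green button has been pressed at least 4.5 mm after that and is up again, the red button is up, and each loose thing is within 20 mm of where it stood (horizontal distance between aim and red_stud below 0.008 m and value of joint each of start, stop below 0.0015 m and velocity of joint lever between -0.02 and 0.02 rad/s and distance of each of leg_blank, glue, wax_tin from where it was at the start of the episode below 0.02 m); the robot touches nothing.
It fails at once if the start button is pressed (over 2.5 mm) while the pointer is off the red stud (value of joint start above 0.0025 m and horizontal distance between aim and red_stud above 0.008 m).
It fails at once if the red stop button is pressed over 2.5 mm (value of joint stop above 0.0025 m).
It fails at once if the lever grip is pinched: fingers press opposite faces at once with over 1.5 N (contact force between each of lever_c3, lever_c4 and the fingers above 1.5 N or contact force between each of lever_c5, lever_c6 and the fingers above 1.5 N).
It fails at once if a loose thing is moved or lifted by more than 20 mm (distance of any of leg_blank, glue, wax_tin from where it was at the start of the episode above 0.02 m).
It also fails if it takes over 51 s, if anything falls off the work surface, if the arm or the gripper's body presses on something with over 40 N, if the wrist force passes 120 N, or if a joint passes its speed limit or range.

## Working session

There is one attempt and no reset: what is moved stays moved. The work goes in short steps, Python scripts to look and compute and a tool call to move; the robot and the scene stay as the last step left them, time stands still between calls to the robot, and variables do not carry over. Pictures are saved under pics/ and viewed, at most 10 in all, crops included, and the job is handed in when it is done.

Besides the shell and the picture viewer there is one more tool, called after "Request:" by a JSON object that holds its "api" and its "payload", one argument or row to a line. drive_tool: Moves the arm, as the interface text tells. Shifts and turns lie within -1 to 1; 1 stands for 0.1 m of shift or pi/4 rad of turn. Its arguments: {"type":"object","properties":{"commands":{"type":"string"},"force":{"type":"number"}},"required":["commands"]}

```bash
mkdir -p pics; ls; cat > h.py <<'E'
import numpy as np, cv2, pickle
from scipy.spatial.transform import Rotation as R
from rig import sense, capture, finish_job, boxes_of, tips_ahead
def cam(p, s=None):
    f=p["pixels"].shape[0]/2/np.tan(np.radians(p["fov_y"])/2)
    if "position" in p:
        a=np.array(p["attitude"],float)
        Rm=a if a.shape==(3,3) else R.from_quat(a,scalar_first=True).as_matrix()
        t=np.array(p["position"],float)
    else:
        T=np.array(p["tool_from_camera"]); Q=R.from_quat(s["ee_rot"],scalar_first=True).as_matrix()
        Rm=Q@T[:3,:3]; t=Q@T[:3,3]+np.array(s["eef_pos"])
    return f,p["cx"],p["cy"],Rm,t
def atz(c,uv,z):
    f,cx,cy,Rm,t=c; d=Rm@np.array([(uv[0]-cx)/f,(uv[1]-cy)/f,1]); return t+d*(z-t[2])/d[2]
def proj(c,X):
    f,cx,cy,Rm,t=c; q=Rm.T@(np.array(X,float)-t); return np.array([cx+f*q[0]/q[2],cy+f*q[1]/q[2]])
E
python3 - <<'E'
from h import *
print(tips_ahead)
for n in ["scene","wrist"]:
    s=sense(); p=capture(n); cv2.imwrite(f"pics/{n}0.png",p["pixels"]); c=cam(p,s); pickle.dump((c,p["pixels"]),open(n+"0.pkl","wb"))
    print(n,c[4].round(), c[0])
    for k,z in [("port",60),("lever",146),("red_stud",112),("switchbox",55),("start",73),("stop",73),("leg_blank",65),("glue",70),("wax_tin",25)]:
        for b in boxes_of(p,k)[:3]: print(k,np.round(b["position"]),round(b["confidence"],2),atz(c,b["position"],z).round())
E
```

```text
pics
17.0
scene [1131. -281. 1254.] 385.69966327922936
port [281. 228.] 0.69 [542.  33.  60.]
lever [278. 224.] 0.62 [565.  12. 146.]
switchbox [330. 195.] 0.94 [549. 260.  55.]
switchbox [358. 163.] 0.84 [511. 440.  55.]
switchbox [376. 123.] 0.82 [403. 648.  55.]
start [361. 148.] 0.42 [473. 491.  73.]
start [335. 180.] 0.39 [519. 308.  73.]
start [315. 148.] 0.39 [353. 353.  73.]
stop [358. 162.] 0.62 [515. 434.  73.]
stop [329. 193.] 0.42 [549. 250.  73.]
stop [378. 121.] 0.37 [414. 648.  73.]
leg_blank [199. 257.] 0.62 [ 448. -243.   65.]
glue [340. 251.] 0.92 [747. 126.  70.]
wax_tin [278. 306.] 0.55 [ 746. -140.   25.]
wrist [524.  73. 373.] 299.8709241903813
port [332. 144.] 0.68 [535.  35.  60.]
lever [341. 150.] 0.97 [539.  41. 146.]
lever [559.  32.] 0.37 [685. 121. 146.]
red_stud [459. 198.] 0.81 [650.  -7. 112.]
switchbox [331. 145.] 0.62 [535.  34.  55.]
leg_blank [274. 334.] 0.93 [ 465. -199.   65.]
leg_blank [560.  32.] 0.63 [744. 138.  65.]
glue [559.  32.] 0.88 [740. 137.  70.]
glue [277. 333.] 0.69 [ 469. -193.   70.]
wax_tin [488. 269.] 0.8 [ 742. -131.   25.]
```

```bash
python3 - <<'E'
import cv2
a=cv2.imread("pics/scene0.png")[90:340,150:450]; cv2.imwrite("pics/sc.png",cv2.resize(a,None,fx=2.4,fy=2.4,interpolation=cv2.INTER_CUBIC))
E
```

```text
(no output)
```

View pics/wrist0.png

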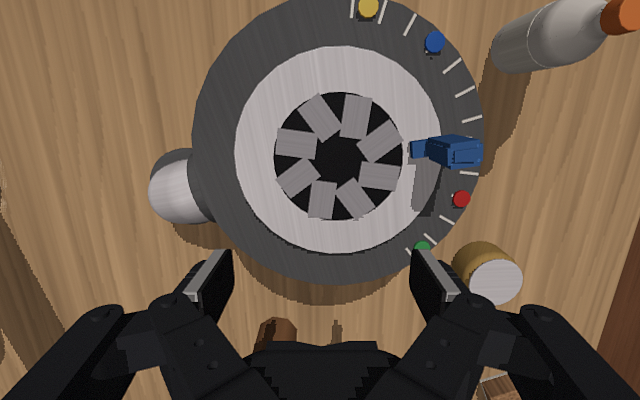

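View pics/sc.png

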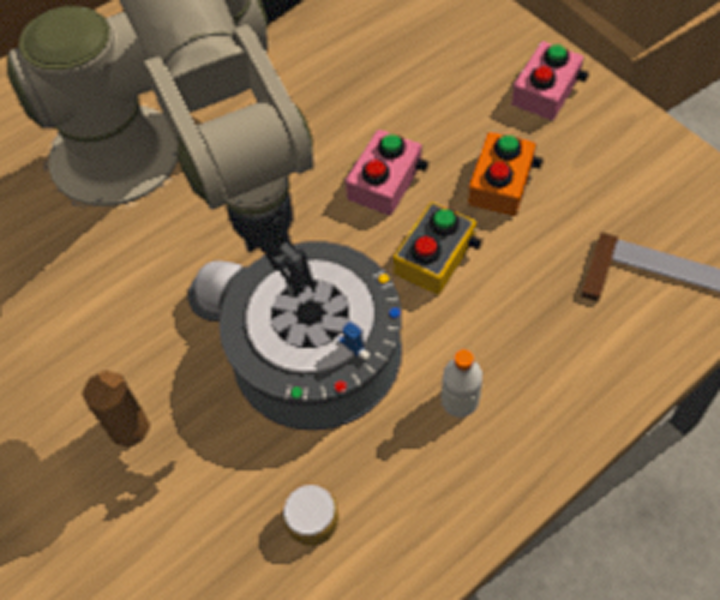

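The wrist picture shows yellow (368,7), blue (435,42), red (461,199) and green (422,246) studs, so red is at lever angle -0.6; the lever is at (455,150). The scene picture shows the yellow box by the port's left, with green at crop (445,220) and red at (427,247).

```bash
cat > fit.py <<'E'
from h import *
from scipy.optimize import least_squares
def blob(hsv,lo,hi,near,r=14):
    m=cv2.inRange(hsv,lo,hi)
    if lo[0]==0: m|=cv2.inRange(hsv,(172,lo[1],lo[2]),(180,255,255))
    k=np.zeros_like(m); cv2.circle(k,tuple(int(v) for v in near),r,255,-1); ys,xs=np.nonzero(m&k)
    return (np.array([xs.mean(),ys.mean()]),len(xs)) if len(xs) else (None,0)
COL=dict(red=((0,120,60),(8,255,255)),green=((45,90,50),(85,255,255)),blue=((100,110,50),(125,255,255)),yellow=((20,110,80),(32,255,255)))
ANG=dict(red=-.6,green=-1.1,blue=.6,yellow=1.1)
E
python3 - <<'E'
from fit import *
near=dict(wrist=dict(red=(461,199),green=(422,246),blue=(435,42),yellow=(368,7)),
 scene={k:(150+u/2.4,90+v/2.4) for k,(u,v) in dict(red=(340,386),green=(297,393),blue=(394,313),yellow=(384,279)).items()})
for n in ["wrist","scene"]:
    c,im=pickle.load(open(n+"0.pkl","rb")); hsv=cv2.cvtColor(im,cv2.COLOR_BGR2HSV); P={}
    for k in ANG:
        b,N=blob(hsv,*COL[k],near[n][k],14 if n=="wrist" else 6); P[k]=atz(c,b,111); print(n,k,b.round(1),N,P[k].round(1))
    def res(x,use): return np.concatenate([P[k][:2]-x[:2]-120*np.array([np.cos(x[2]+ANG[k]),np.sin(x[2]+ANG[k])]) for k in use])
    use=[k for k in ANG if not(n=="wrist" and k=="green")]
    r=least_squares(res,[540,35,0],args=(use,)); print(r.x.round(3),r.fun.round(1))
    if n=="scene":
        g,N=blob(hsv,*COL["green"],(335.4,181.7),10); q,M=blob(hsv,*COL["red"],(328,193),10); print(g,N,atz(c,g,73),q,M,atz(c,q,73))
s=sense(); p=capture("side"); cv2.imwrite("pics/side0.png",p["pixels"]); c=cam(p); print(c[4])
for k,z in [("switchbox",55),("start",73),("stop",73),("red_stud",111)]:
    for b in boxes_of(p,k)[:3]: print(k,np.round(b["position"]),round(b["confidence"],2),atz(c,b["position"],z).round())
E
```

```text
wrist red [461.2 198. ] 241 [652.1  -7.6 111. ]
wrist green [421.6 244.9] 114 [620.4 -54.6 111. ]
wrist blue [434.5  41.6] 351 [613.7 121.6 111. ]
wrist yellow [367.8   7.5] 315 [560.  145.3 111. ]
[5.38238e+02 2.80390e+01 2.92000e-01] [-0.5  0.7  0.1  0.2  0.4 -0.9]
scene red [291.5 250.5] 22 [654.7  -5.8 111. ]
scene green [273.1 253. ] 20 [622.6 -56.3 111. ]
scene blue [313.9 219.7] 18 [615.1 123.6 111. ]
scene yellow [310.8 205.1] 21 [563.1 153.5 111. ]
[5.40139e+02 3.25350e+01 2.80000e-01] [ 0.7 -0.6  0.6 -1.  -1.5 -1.4  0.2  3.1]
[334.81034483 180.51724138] 58 [520.53980032 306.25820139  73.        ] [327.         191.87301587] 63 [539.75792264 250.07643266  73.        ]
[ 423.87135088 1409.843858    878.51909755]
switchbox [376. 359.] 0.7 [391. 700.  55.]
switchbox [392. 254.] 0.69 [359. 348.  55.]
switchbox [330. 238.] 0.63 [528. 299.  55.]
start [398. 246.] 0.59 [343. 337.  73.]
start [384. 354.] 0.49 [377. 703.  73.]
stop [372. 330.] 0.6 [403. 641.  73.]
stop [327. 221.] 0.51 [542. 243.  73.]
stop [280. 167.] 0.49 [732. -62.  73.]
```

View pics/side0.png

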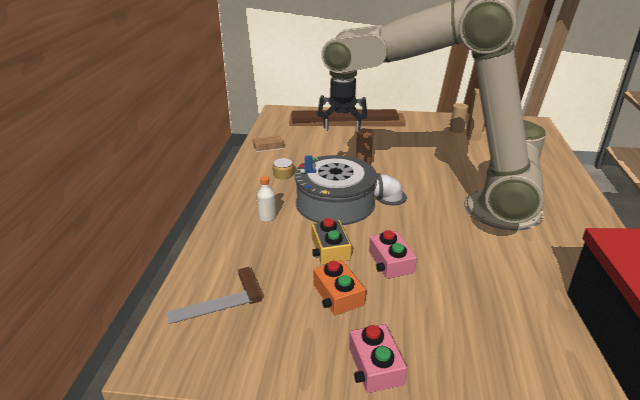

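```bash
python3 - <<'E'
from fit import *
c,im=pickle.load(open("wrist0.pkl","rb")); hsv=cv2.cvtColor(im,cv2.COLOR_BGR2HSV)
m=cv2.inRange(hsv,*COL["blue"]); m[:100]=0
n,l,st,ce=cv2.connectedComponentsWithStats(m); 
for i in range(1,n):
    if st[i,4]>30: print(st[i],ce[i])
O=np.array([538.5,28.5])
for a in np.arange(-.3,.05,.05):
    w=.287+a; q=lambda r,z:proj(c,[*(O+r*np.array([np.cos(w),np.sin(w)])),z]).round(0)
    print(round(a,2),q(62,124),q(73,171),q(97,171),q(111,124))
print(sense()["ee_rot"])
E
```

```text
[ 411  134   72   36 1650] [451.37515152 150.47818182]
-0.3 [412. 162.] [448. 175.] [483. 175.] [471. 163.]
-0.25 [412. 159.] [448. 170.] [484. 168.] [471. 156.]
-0.2 [413. 155.] [449. 164.] [484. 161.] [472. 150.]
-0.15 [412. 151.] [449. 159.] [485. 154.] [472. 143.]
-0.1 [412. 148.] [449. 154.] [485. 147.] [472. 136.]
-0.05 [412. 144.] [448. 148.] [484. 140.] [472. 130.]
-0.0 [411. 140.] [447. 143.] [483. 133.] [471. 123.]
[-3.03941139e-05  7.07119914e-01  7.07093648e-01 -2.45080305e-06]
```

Request:
{"api": "drive_tool", "payload": {
  "commands": "0.25 0.2 0 0 0 0 0;0.25 0.2 0 0 0 0 0;0.25 0.2 0 0 0 0 0;0.25 0.2 0 0 0 0 0;0 0 0 0 0 0 0;0 0 0 0 0 0 0;0 0 0 0 0 0 0;0 0 0 0 0 0 0",
  "force": 30
}}

```text
time_s: 1.92
eef_pos: [624.5, 79.3, 248.6]
ee_rot: [0.0, 0.707, 0.707, -0.0]
force: [0.1, -0.5, 0.1]
grip_width: -0.0
grip_force: 0.0
```

Request:
{"api": "drive_tool", "payload": {
  "commands": "0 0 -0.2 0 0 -0.1 0;0 0 -0.2 0 0 -0.1 0;0 0 -0.2 0 0 -0.1 0;0 0 -0.2 0 0 -0.1 0;0 0 -0.18 0 0 0 0;0 0 0 0 0 0 0;0 -0.1 0 0 0 0 0;0 -0.1 0 0 0 0 0;0 -0.05 0 0 0 0 0;0 -0.05 0 0 0 0 0;0 -0.05 0 0 0 0 0;0 -0.05 0 0 0 0 0;0 -0.05 0 0 0 0 0;0 0 0 0 0 0 0"
}}

```text
time_s: 3.08
eef_pos: [624.9, 33.9, 150.4]
ee_rot: [0.0, 0.809, 0.587, -0.0]
force: [0.1, -0.6, 0.2]
grip_width: 0.001
grip_force: 0.0
```

```bash
python3 - <<'E'
from h import *
s=sense(); print(s["eef_pos"],s["force"]); p=capture("wrist"); c=cam(p,s); pickle.dump((c,p["pixels"]),open("wrist1.pkl","wb")); cv2.imwrite("pics/w1.png",p["pixels"])
E
```

```text
[624.90972215  33.87950132 150.3654196 ] [ 0.10324109 -0.60033418  0.16753024]
```

View pics/w1.png

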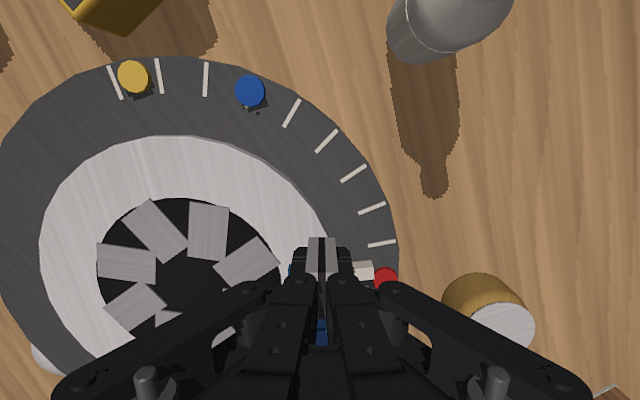

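The shut fingers are against the lever; the white pointer shows at (364,270), the red stud at (385,279).

```bash
cat > ptr.py <<'E'
from fit import *
def run(fn,near,rn):
    c,im=pickle.load(open(fn,"rb")); hsv=cv2.cvtColor(im,cv2.COLOR_BGR2HSV)
    b,N=blob(hsv,*COL["red"],rn,16)
    m=cv2.inRange(hsv,(0,0,165),(180,60,255)); k=np.zeros_like(m); cv2.circle(k,near,16,255,-1); m&=k
    ys,xs=np.nonzero(m); print("white",len(xs),xs.min(),xs.max(),ys.min(),ys.max())
    S=atz(c,b,111)[:2]; O=S-120*np.array([np.cos(.287-.6),np.sin(.287-.6)])
    X=np.array([atz(c,(x,y),124)[:2] for x,y in zip(xs,ys)])-O
    r=np.hypot(*X.T); a=np.arctan2(X[:,1],X[:,0])-.287
    print("stud",b,S,"O",O,"r",r.min(),r.max(),"a",a.mean(),a.min(),a.max(), "outer",a[r>np.percentile(r,60)].mean())
    for n,g in (("blue",.6),("yellow",1.1)): pass
    return c,O
E
python3 -c "
from ptr import *
c,O=run('wrist1.pkl',(364,270),(385,279))
c,im=pickle.load(open('wrist1.pkl','rb'));hsv=cv2.cvtColor(im,cv2.COLOR_BGR2HSV)
for k,n in (('blue',(250,90)),('yellow',(133,76))):
  b,N=blob(hsv,*COL[k],n,20);P=atz(c,b,111)[:2];print(k,P,np.hypot(*(P-O)),np.arctan2(*(P-O)[::-1])-.287)
"
```

```text
white 215 353 373 265 280
stud [383.80895522 275.79402985] [652.75556733  -5.08546461] O [538.58587415  31.8642466 ] r 100.23036190416917 111.28690566781098 a -0.508387830157667 -0.5493439698231337 -0.45007830936781124 outer -0.5097700275725614
blue [614.16506014 121.97351279] 117.60906941954295 0.5858695794177196
yellow [560.25809524 146.93000231] 117.08891196303323 1.0976308459651487
```

Request:
{"api": "drive_tool", "payload": {
  "commands": "-0.006 -0.02 0 0 0 0 0;-0.006 -0.02 0 0 0 0 0;-0.006 -0.02 0 0 0 0 0;-0.006 -0.02 0 0 0 0 0;0 0 0 0 0 0 0;0.03 0.1 0 0 0 0 0;0.03 0.1 0 0 0 0 0;0 0.2 0.1 0 0 0 0;0 0.2 0.2 0 0 0 0;0 0.1 0.3 0 0 0 0;0 0 0.2 0 0 0 0;0 0 0 0 0 0 0"
}}

```text
time_s: 4.13
eef_pos: [629.8, 98.7, 235.1]
ee_rot: [0.002, 0.808, 0.589, 0.003]
force: [0.1, -0.8, 1.2]
grip_width: 0.002
grip_force: 0.0
```

```bash
python3 - <<'E'
from h import *
s=sense(); print(s["eef_pos"],s["force"]); p=capture("wrist"); c=cam(p,s); pickle.dump((c,p["pixels"]),open("wrist2.pkl","wb")); cv2.imwrite("pics/w2.png",p["pixels"])
E
```

```text
[629.79874046  98.74666697 235.08224303] [ 0.05826531 -0.82435586  1.21425171]
```

View pics/w2.png

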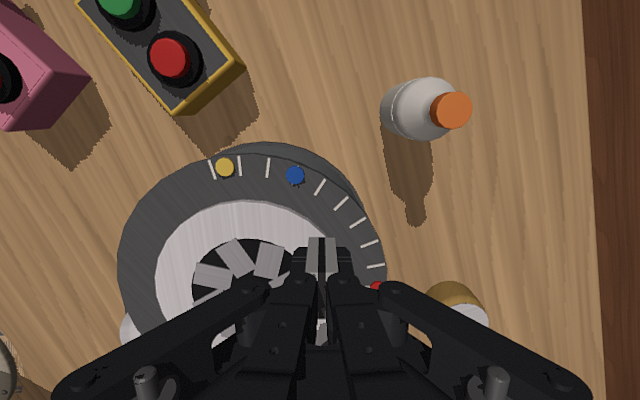

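The fingers hide the lever here; red button at (170,57), green at (122,3). I'll move back to a pose like the first one for a clear view.

Request:
{"api": "drive_tool", "payload": {
  "commands": "0 0 0.1 0 0 0.1 0;0 -0.2 0.1 0 0 0.1 0;0 -0.3 0 0 0 0.1 0;0 -0.3 0 0 0 0.1 0;0 -0.3 0 0 0 0 0;0 -0.3 0 0 0 0 0;0 0 0 0 0 0 0;0 0 0 0 0 0 0"
}}

```text
time_s: 4.85
eef_pos: [628.3, -43.9, 248.8]
ee_rot: [-0.001, 0.708, 0.706, -0.001]
force: [0.8, -0.0, -1.1]
grip_width: -0.004
grip_force: 0.0
```

```bash
python3 - <<'E'
from h import *
s=sense(); print(s["eef_pos"],s["force"]); p=capture("wrist"); c=cam(p,s); pickle.dump((c,p["pixels"]),open("wrist3.pkl","wb")); cv2.imwrite("pics/w3.png",p["pixels"])
E
```

```text
[628.29540668 -43.86592766 248.82232207] [ 0.77528139 -0.03793479 -1.05005175]
```

View pics/w3.png

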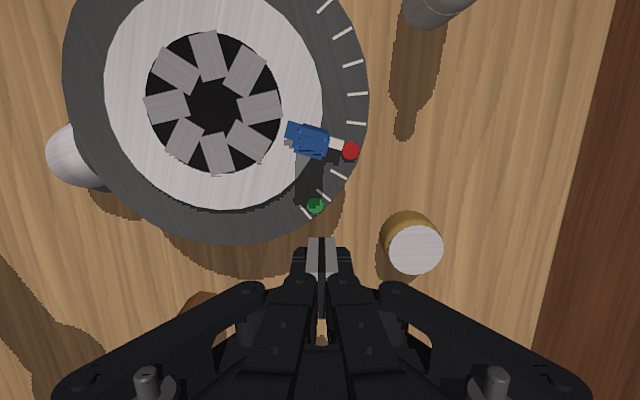

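The pointer's white tip is at (336,143), nearly in line with the red stud at (351,150).

```bash
python3 - <<'E'
from ptr import *
c,O=run("wrist3.pkl",(337,143),(351,150))
c,im=pickle.load(open('wrist3.pkl','rb'));hsv=cv2.cvtColor(im,cv2.COLOR_BGR2HSV)
b,N=blob(hsv,*COL["green"],(315,205),14);P=atz(c,b,111)[:2];print(P,np.hypot(*(P-O)),np.arctan2(*(P-O)[::-1])-.287)
# disc/iris ring circle for centre: hole dark
for a in (-.65,-.6,-.55,-.5): 
    w=.287+a; print(a,[proj(c,[*(O+r*np.array([np.cos(w),np.sin(w)])),z]).round(1) for r,z in((62,124),(111,124),(120,112))])
cv2.imwrite("pics/w3c.png",cv2.resize(im[100:220,270:380],None,fx=5,fy=5,interpolation=cv2.INTER_CUBIC))
c,im=pickle.load(open('wrist2.pkl','rb'));hsv=cv2.cvtColor(im,cv2.COLOR_BGR2HSV)
b,N=blob(hsv,*COL["red"],(170,57),26);print(b,N,atz(c,b,71))
b,N=blob(hsv,*COL["green"],(120,5),26);print(b,N,atz(c,b,71))
E
```

```text
white 134 329 343 137 149
stud [350.36398467 150.4559387 ] [652.69572721  -8.05811204] O [538.52603403  28.89159917] r 98.94996003463505 110.76354850848352 a -0.569108852974642 -0.6083195460396914 -0.5307819329125603 outer -0.5700674253210154
[621.11864876 -58.15372022] 119.99344830710588 -1.098640421759115
-0.65 [array([283.6, 134.6]), array([339.2, 155.6]), array([348. , 157.1])]
-0.6 [array([284.7, 130.9]), array([341.5, 149.3]), array([350.5, 150.6])]
-0.55 [array([285.7, 127.2]), array([343.6, 142.8]), array([352.6, 144. ])]
-0.5 [array([286.4, 123.4]), array([345.3, 136.2]), array([354.4, 137.1])]
[167.58911326  56.4451273 ] 1139 [537.19387332 249.42278878  71.        ]
[116.14111922   6.02919708] 411 [513.49121432 297.87278704  71.        ]
```

View pics/w3c.png

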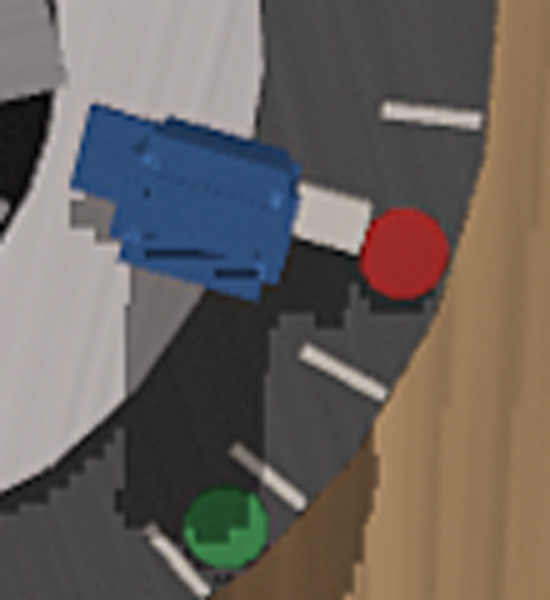

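Lever is at about -0.57 against -0.60: 3.6 mm off at the aim point, inside 8 mm. Now over to the yellow box.

Request:
{"api": "drive_tool", "payload": {
  "commands": "-0.1 0.28 0 0 0 0 0;-0.1 0.28 0 0 0 0 0;-0.1 0.28 0 0 0 0 0;-0.1 0.28 0 0 0 0 0;-0.1 0.28 0 0 0 0 0;-0.1 0.28 0 0 0 0 0;-0.1 0.28 0 0 0 0 0;-0.1 0.28 0 0 0 0 0;-0.1 0.28 0 0 0 0 0;-0.1 0.28 0 0 0 0 0;0 0 0 0 0 0 0;0 0 0 0 0 0 0;0 0 0 0 0 0 0"
}}

```text
time_s: 5.98
eef_pos: [528.3, 237.4, 250.0]
ee_rot: [-0.0, 0.707, 0.708, -0.0]
force: [0.8, -0.1, 1.4]
grip_width: -0.002
grip_force: 0.0
```

```bash
python3 - <<'E'
from fit import *
s=sense(); print(s["eef_pos"]); p=capture("wrist"); c=cam(p,s); pickle.dump((c,p["pixels"]),open("wrist4.pkl","wb")); cv2.imwrite("pics/w4.png",p["pixels"])
hsv=cv2.cvtColor(p["pixels"],cv2.COLOR_BGR2HSV)
for k,X in (("green",(519,306,73)),("red",(538,250,73))):
    n=proj(c,X); b,N=blob(hsv,*COL[k],n,30); print(k,n.round(),b,N,None if b is None else atz(c,b,72))
E
```

```text
[528.28532162 237.42035181 249.96974512]
green [313. 111.] [311.90252294 112.23165138] 872 [518.21105221 304.60950803  72.        ]
red [332. 168.] [331.94465894 169.44272844] 777 [538.3092371  248.08841956  72.        ]
```

View pics/w4.png

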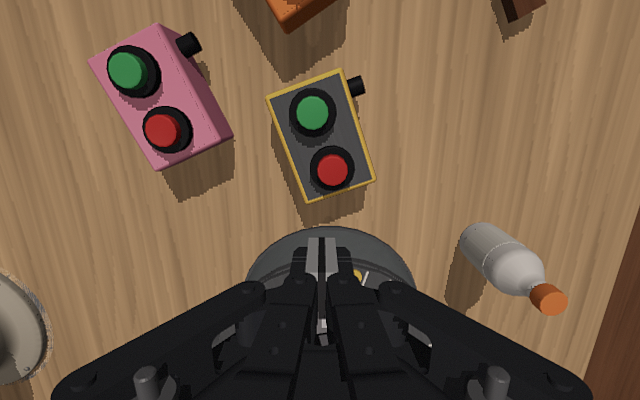

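Green button at (312,112) → (518, 305), red at (332,169); centres are 60 mm apart, as they should be. Move over green and press.

Request:
{"api": "drive_tool", "payload": {
  "commands": "-0.05 0.22 0 0 0 0 0;-0.05 0.22 0 0 0 0 0;0 0.23 0 0 0 0 0;0 0 -0.25 0 0 0 0;0 0 -0.25 0 0 0 0;0 0 -0.25 0 0 0 0;0 0 -0.25 0 0 0 0;0 0 -0.25 0 0 0 0;0 0 -0.2 0 0 0 0;0 0 -0.07 0 0 0 0;0 0 0 0 0 0 0;0 0 0 0 0 0 0"
}}

```text
time_s: 7.03
eef_pos: [519.3, 303.7, 99.1]
ee_rot: [0.0, 0.707, 0.707, 0.0]
force: [0.3, 0.7, -0.5]
grip_width: -0.001
grip_force: 0.0
```

Request:
{"api": "drive_tool", "payload": {
  "commands": "0 0 -0.04 0 0 0 0;0 0 -0.04 0 0 0 0;0 0 -0.03 0 0 0 0;0 0 -0.03 0 0 0 0;0 0 -0.01 0 0 0 0;0 0 0 0 0 0 0;0 0 0 0 0 0 0"
}}

```text
time_s: 7.62
eef_pos: [519.8, 304.2, 87.6]
ee_rot: [0.001, 0.707, 0.707, 0.002]
force: [-7.5, -5.3, 31.8]
grip_width: -0.002
grip_force: 15.2
```

```bash
python3 - <<'E'
from h import *
p=capture("side"); c=cam(p); n=proj(c,(518,304,73)); print(n,c[0], sense()["force"])
x,y=n.astype(int); a=p["pixels"][y-40:y+35,x-50:x+50]; cv2.imwrite("pics/sp.png",cv2.resize(a,None,fx=7,fy=7,interpolation=cv2.INTER_CUBIC))
E
```

```text
[333.16534948 234.26313362] 502.6285691911487 [-8.57391051 -5.87114232 30.65719333]
```

View pics/sp.png

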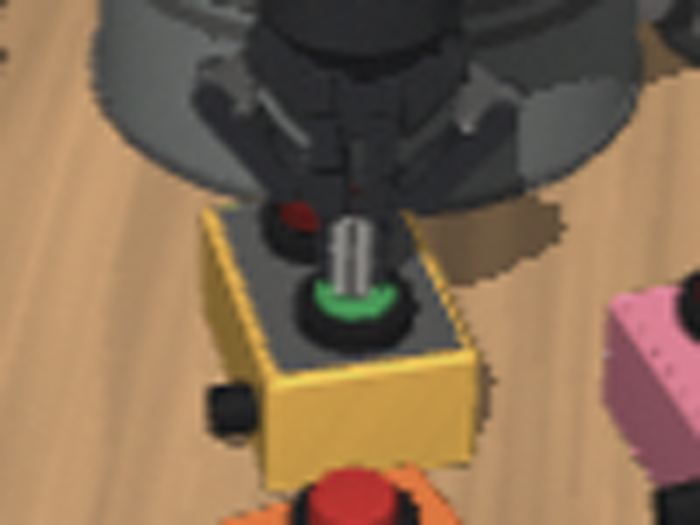

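The tips stand inside the green button, which looks flush with its collar, so it seems bottomed. I'll back off in steps to confirm this from the spring force.

Request:
{"api": "drive_tool", "payload": {
  "commands": "0 0 0.04 0 0 0 0;0 0 0 0 0 0 0;0 0 0 0 0 0 0"
}}

```text
time_s: 7.92
eef_pos: [519.5, 304.2, 88.5]
ee_rot: [0.001, 0.707, 0.707, 0.001]
force: [3.4, -1.1, 5.2]
grip_width: -0.001
grip_force: 2.3
```

Request:
{"api": "drive_tool", "payload": {
  "commands": "0 0 0.02 0 0 0 0;0 0 0 0 0 0 0;0 0 0 0 0 0 0"
}}

```text
time_s: 8.17
eef_pos: [518.9, 304.0, 89.5]
ee_rot: [0.0, 0.707, 0.707, 0.0]
force: [2.2, -0.2, 3.0]
grip_width: -0.001
grip_force: 2.0
```

Request:
{"api": "drive_tool", "payload": {
  "commands": "0 0 0.02 0 0 0 0;0 0 0 0 0 0 0;0 0 0 0 0 0 0"
}}

```text
time_s: 8.42
eef_pos: [518.5, 304.0, 91.2]
ee_rot: [-0.0, 0.707, 0.707, -0.0]
force: [2.2, 0.5, 3.8]
grip_width: 0.001
grip_force: 1.5
```

Request:
{"api": "drive_tool", "payload": {
  "commands": "0 0 0.03 0 0 0 0;0 0 0 0 0 0 0;0 0 0 0 0 0 0"
}}

```text
time_s: 8.67
eef_pos: [518.1, 303.9, 94.0]
ee_rot: [-0.0, 0.707, 0.707, -0.001]
force: [0.8, 0.8, 1.8]
grip_width: 0.002
grip_force: 0.7
```

The force drops from 5 N to 2 N over 88–94 mm, the button's own spring, so it was fully pressed. Retract and check the pointer and button.

Request:
{"api": "drive_tool", "payload": {
  "commands": "0 0 0.1 0 0 0 0;0 0 0.25 0 0 0 0;0 0 0.25 0 0 0 0;0 0 0.25 0 0 0 0;0 0 0.25 0 0 0 0;0 0 0.25 0 0 0 0;0 0 0.25 0 0 0 0;0.1 -0.28 0 0 0 0 0;0.1 -0.28 0 0 0 0 0;0.1 -0.28 0 0 0 0 0;0.1 -0.28 0 0 0 0 0;0.1 -0.28 0 0 0 0 0;0.1 -0.28 0 0 0 0 0;0.1 -0.28 0 0 0 0 0;0.1 -0.28 0 0 0 0 0;0.1 -0.28 0 0 0 0 0;0.1 -0.28 0 0 0 0 0;0 0 0 0 0 0 0;0 0 0 0 0 0 0;0 0 0 0 0 0 0"
}}

```text
time_s: 10.33
eef_pos: [618.2, 24.6, 254.5]
ee_rot: [-0.0, 0.707, 0.707, -0.0]
force: [-0.7, -0.3, 0.1]
grip_width: 0.0
grip_force: 0.0
```

```bash
python3 - <<'E'
from ptr import *
s=sense(); print(s["eef_pos"],s["force"]); p=capture("wrist"); c=cam(p,s); pickle.dump((c,p["pixels"]),open("wrist5.pkl","wb"))
w=.287-.57; O=np.array([538.5,28.9]); d=np.array([np.cos(w),np.sin(w)])
run("wrist5.pkl",tuple(int(v) for v in proj(c,[*(O+105*d),124])),proj(c,[652.7,-8,111]))
q=p["pixels"]; cv2.imwrite("pics/w5.png",q)
E
```

```text
[618.24304096  24.63731453 254.48702575] [-0.74125765 -0.34577229  0.11930436]
white 93 340 352 213 224
stud [358.43283582 221.04975124] [652.97070111  -7.81607739] O [538.80100793  29.13363383] r 98.50393677584336 110.46315372225213 a -0.5694206569613802 -0.6086862069276329 -0.5316703179462487 outer -0.5711329203843684
```

View pics/w5.png

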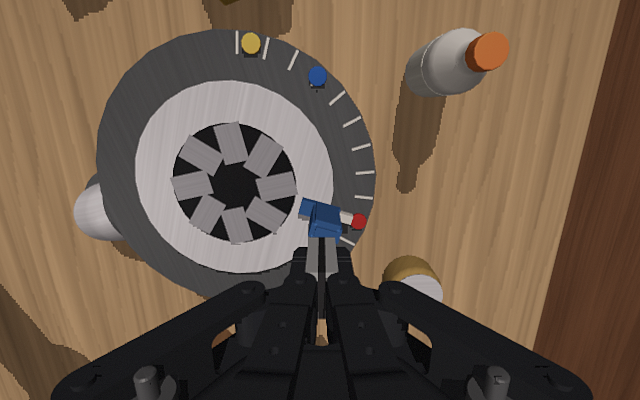

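The pointer tip at (346,218) still leads to the red stud at (358,221), with the angle unchanged at -0.57. The arm is clear of everything, so I'm handing in.

```bash
python3 -c "
from rig import finish_job
print(finish_job())"
```

```text
the job is handed in; nothing more can be done
None
```

The job is handed in: the pointer rests about 3.6 mm from the red stud (limit 8 mm), and the green button was pressed to its stop and released; I never went near the red button or the loose things, but did not measure them again at the end.

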